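# Load the last gel card and seat the card carousel on the reader's drive

## Robot

A 6-joint arm with a two-finger parallel gripper is mounted at the origin on the work surface. World frame = base frame: x ahead of the robot, y to its left, z up, the work surface at z = 0. Lengths are in m, angles in rad, forces in N, time in s.
With the tool pointing down it reaches from about 0.3 to 0.875 m from the base axis. Payload 6.4 kg.
Tool frame: the origin (TCP) lies at the very end of the fingers, on their centre line; the grasp point (between the pads) lies 19 mm behind it; z points along the fingers, y is the line along which they close (so a half turn about z gives the same grasp; the last joint's range is limited). The gripper opens to 88 mm and grips with 3 to 60 N. Pads are 18 mm wide; open, the fingers measure 123 mm over their backs; the gripper's body (75 mm by 187 mm) begins 45 mm behind the grasp point.
Start: joints at [-0.206, 0.181, 1.607, -0, 1.354, -0.206], TCP at [0.575, 0, 0.239] pointing down, gripper open.
Joint ranges: [-2.99, 2.99], [-0.89, 2.07], [0.3, 2.58], [-1.14, 4.28], [0, 2.63], [-3.12, 3.12]. Speed limits (rad/s): [2.57, 2.57, 3.01, 3.14, 3.14, 3.14].

## Interface

Orientations are given as a unit quaternion [w, x, y, z].
In Python, from workcell import bot, effector, optics gives the robot as it stands. Calls block until the motion is done:
- bot.move_pose(position, orientation): joint-space move of the TCP to a pose.
- bot.move_straight(position, rot=None, v=0.15, until_force=None): straight line of the TCP; rot=None keeps the orientation; v is the mean speed in m/s. With until_force (N) it stops when the force on the tool has changed by that much, and returns True; else False.
- bot.move_j(angles): joint-space move.
- effector.set_gripper(opening, strength=None): finger opening in m; strength is the grip in N (None keeps the last); returns when the fingers have stopped.
- bot.pause(seconds).
- bot.ik(position, orientation): joint angles nearest the present ones, or None.
- bot.get_obs(): the state.
- optics.camera(name): name is "scene" or "side" or "wrist"; returns (picture, depth): 384x512x3 uint8, red, green, blue; 384x512 float32, m along the optical axis (not along the pixel's ray), 0 where there is no reading.
- optics.camera_info(name): a dict with "fx", "fy", "cx", "cy" (pixels), "origin" and "attitude" of the camera in the world; the wrist camera has in their place "mount" (4x4, takes a point from camera to tool coordinates, whose origin is the TCP and whose axes are the flange's). Camera axes: x right, y up, looking along -z (the intrinsics and any distortion apply to the point x, -y, -z); pixel columns grow to the right and rows downward; lengths in m; the calibration is good to about 2 mm. A picture is of the moment at which its call begins: read the wrist's pose just before it. camera_info takes no time and is no camera call.
A pose or a line that the arm cannot do raises bot.PlanningError and nothing moves.
- bot.hand_in(): hands the job in; it is judged then, once.
The state is a dict: "time": time; "q": joint angles; "joint_vel": joint speeds; "joint_efforts": joint torques, N m; "eef_pos": TCP position; "ee_rot": TCP orientation; "wrist_force": force on the tool from outside, world axes, zero at the start; "wrist_torque": the same for the moment, N m; "width": finger opening in m; "grip_force": force on a finger pad.
Only numpy, scipy, OpenCV 4.12 (cv2) and the standard library are available. Lean on these libraries where they do the work, as an engineer would, in place of code of your own. Each camera call takes 0.05 s, during which the arm holds its last target. There are 200 camera calls.

## Task

Slide the blood-grouping gel card that stands in the work rack edgewise down into the one empty pocket of the card carousel while the carousel is still on its stand, until the card stands on the pocket's floor. Then lift the carousel by its knob, lower its keyed shaft into the drive hub of the card reader, turn it until the key slips into the keyway, and push it fully home against the spring, leaving the other things on the bench alone. Finish while still holding the knob and pressing the carousel down on the hub: the spring would lift it again if you let go.

Things in the scene. Friction and masses are not known exactly. Their poses are not given: they have to be found in the camera images.
- card: The loose gel card: a flat white plastic plate 5 mm thick (its x), 70 mm wide (its y), 52 mm tall (its z), 20 g, six little tubes seen on each face, foil along the top edge; both faces alike. Origin: centre of its bottom edge. It starts upright in the middle slot of the work rack, its top edge 60 mm above the bench.
- rack: Grey card work rack, fixed to the bench, 104 (x) by 90 (y) mm and 26 mm high, with three parallel slots along its y, 36 mm apart; slot floors are 8 mm above the bench, slot walls rise 18 mm above them. Only the middle slot holds a card. Origin: centre of its underside.
- carousel: Card carousel, about 0.4 kg: aluminium plate 186 mm across, 6 mm thick, with six grey pockets in a hexagon, five full (card tops 58 mm above the plate's underside), one empty; knob on a post, keyed shaft below. Rests loosely on its stand. Origin: on the shaft's axis at the plate's underside; z up along the shaft, x towards the key and the small rim tab above it, -x towards the empty pocket.
- pocket (a point): Centre of the floor of the empty pocket, 72 mm from the shaft axis on the carousel's -x side, 6 mm above the plate's underside; axes as the carousel's. The pocket is 7.5 mm wide along x and 74 mm long along y, its walls 19 mm high; the top 6 mm of its two long walls flare to a mouth about 16 mm wide.
- key (a point): Lower outer end of the key on the carousel's shaft, 15 mm from the axis and 19 mm below the plate's underside, axes as the carousel's. The steel shaft is 20 mm across and reaches 31 mm below the plate; the key is 6 mm wide and stands 5 mm out of it, from the plate down to this point. The last 12 mm of the shaft are a plain round nose with a chamfered tip.
- knob (a point): Centre of the carousel's black round knob, on the shaft axis 75 mm above the plate's underside; the knob is upright, 34 mm across and 30 mm tall, on a post 16 mm across; its top is 90 mm above the plate's underside.
- stand: White round stand, fixed to the bench, 164 mm across and 45 mm high, with a hole about 48 mm across in which the carousel's shaft hangs; the plate rests on its top. Origin: centre of its underside.
- reader: The card reader, fixed to the bench: a white box with its top 80 mm above the bench, reaching 135 mm to both sides of the hub axis along its x, and along its y from -235 to +125 mm; a camera head rises to 210 mm above the bench at its -y end, from 172 mm beyond the hub axis. Origin: on the bench below the hub axis.
- hub_mouth (a point): Centre of the top of the reader's steel drive hub, on its axis, 114 mm above the bench; z up, x along the keyway. Hub 44 mm across, 34 mm tall; upright bore 22.4 mm across; keyway 8 mm wide, cut through the wall on one side from top to bottom. It turns only with more than 0.5 N m. Until the key meets the keyway it rests on the hub, the nose in the bore. Home: plate on the hub's top.
- plunger_top (a point): Top of the brass spring plunger in the hub's bore, 14 mm below the hub's top when free. The shaft's tip pushes it down, 17 mm by the time the carousel is home; it pushes up with about 4.5 N at first touch and 12 N at home, so home takes about 8 N of push beyond the carousel's weight.
- tube_a: Bystander: capped blood tube, 17 mm across the cap, 94 mm tall, standing in the steel tube rack.
- tube_b: Bystander: another such tube.
- tube_c: Bystander: another such tube.
- dropper_a: Bystander: small dropper bottle, 27 mm across, 68 mm tall.
- dropper_b: Bystander: another such dropper bottle.
- marker: Bystander: marker pen lying on the bench, 135 mm long.
- beaker: Bystander: glass beaker, 66 mm across, 85 mm tall.
Things that resemble listed ones, but are neither listed nor needed, are in the scene too. Of the things like the card, leave any that is red; of the rest the larger one is meant. Leave any blue or turquoise look-alike of the stand alone.

How it is judged:
By the outcome, as a careful person would: the job done as asked, in the order asked, and still so for the second after the job is handed in, while the arm keeps its last pose, push and grip.
It also fails if it takes over 58 s, if anything falls off the work surface, if the arm or the gripper's body presses on something with over 40 N, if the wrist force passes 120 N, or if a joint passes its speed limit or range.

## Working session

There is one attempt and no reset: what is moved stays moved. The work goes in short steps, each a Python script; the robot and the scene stay as the last script left them, time stands still between calls to the robot, and variables do not carry over. Pictures are saved under pics/ and viewed, at most 10 in all, crops included, and the job is handed in when it is done.

```bash
ls; mkdir -p pics; cat > h.py <<'E'
import numpy as np, cv2
from scipy.spatial.transform import Rotation as R
from workcell import bot, effector, optics
def rq(q): return R.from_quat([q[1],q[2],q[3],q[0]])
def qd(yaw):  # tool down, tool x at yaw
    q=(R.from_euler('z',yaw)*R.from_euler('x',np.pi)).as_quat(); return [q[3],q[0],q[1],q[2]]
def shot(n):
    o=bot.get_obs(); im,d=optics.camera(n); i=optics.camera_info(n)
    if 'mount' in i:
        T=np.eye(4);T[:3,:3]=rq(o['ee_rot']).as_matrix();T[:3,3]=o['eef_pos'];T=T@np.array(i['mount'])
    else:
        T=np.eye(4);a=np.array(i['attitude']);T[:3,:3]=a if a.shape==(3,3) else rq(a).as_matrix();T[:3,3]=i['origin']
    np.savez('last_%s.npz'%n,im=im,d=d,T=T,k=[i['fx'],i['fy'],i['cx'],i['cy']])
    return im,d,T,i
def cloud(d,T,i):
    v,u=np.mgrid[:384,:512]
    p=np.stack([(u-i['cx'])/i['fx']*d,-(v-i['cy'])/i['fy']*d,-d],-1)
    w=p@T[:3,:3].T+T[:3,3]; w[d<=0]=np.nan; return w
def save(n,im): cv2.imwrite('pics/'+n+'.png',im[...,::-1])
E
python3 - <<'E'
from h import *
o=bot.get_obs();print(o)
for n in('scene','side','wrist'):
    im,d,T,i=shot(n);print(n,i)
    save(n+'0',im); np.savez(n+'.npz',w=cloud(d,T,i),im=im)
E
```

```text
pics
{'time': 0.0, 'q': array([-2.06319152e-01,  1.81523207e-01,  1.60796476e+00, -4.44811211e-05,
        1.35379301e+00, -2.06315430e-01]), 'joint_vel': array([ 0.00045629,  0.0004751 ,  0.00034463, -0.00231067,  0.0026337 ,
       -0.00124966]), 'joint_efforts': array([-5.85923790e-04, -4.33866942e+01, -3.41848969e+01,  7.00952648e-02,
        3.87157314e-02, -1.54040990e-04]), 'eef_pos': array([5.74482294e-01, 1.01024495e-04, 2.37841063e-01]), 'ee_rot': array([-6.94651151e-04,  7.07104446e-01,  7.07108612e-01, -4.80146317e-04]), 'wrist_force': array([ 0.31195938, -0.34168579, -0.33951969]), 'wrist_torque': array([-0.01094088,  0.02379354, -0.00143215]), 'grip_force': 0.0, 'width': 0.08799861211305186}
scene {'fx': 350.30845219544733, 'fy': 350.30845219544733, 'cx': 255.70042068473384, 'cy': 190.69609347999673, 'origin': array([1.08901962, 0.13808958, 0.70414992]), 'attitude': array([0.61491751, 0.23520569, 0.27608428, 0.70023725])}
side {'fx': 359.6782531850633, 'fy': 359.6782531850633, 'cx': 255.621462719075, 'cy': 190.0857636517359, 'origin': array([ 0.25222119, -0.50906917,  0.6300205 ]), 'attitude': array([ 0.88881874,  0.41498553, -0.07727044, -0.17837472])}
wrist {'fx': 311.0796775159418, 'fy': 311.0796775159418, 'cx': 257.94001035494426, 'cy': 184.53476175881684, 'mount': array([[ 4.10338850e-04,  9.50434955e-01,  3.10923185e-01,
         8.20100682e-02],
       [ 9.99999914e-01, -3.73971613e-04, -1.76580982e-04,
        -7.08507698e-04],
       [-5.15522930e-05,  3.10923231e-01, -9.50435028e-01,
        -1.46593685e-01],
       [ 0.00000000e+00,  0.00000000e+00,  0.00000000e+00,
         1.00000000e+00]])}
```

View images.

```bash
python3 -c "
import cv2,numpy as np
a=cv2.imread('pics/scene0.png');b=cv2.imread('pics/side0.png')
for n,x in(('s',a),('d',b)): cv2.imwrite('pics/%s_big.png'%n,cv2.resize(x,(800,600),interpolation=cv2.INTER_CUBIC))"
```

```text
(no output)
```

View pics/s_big.png

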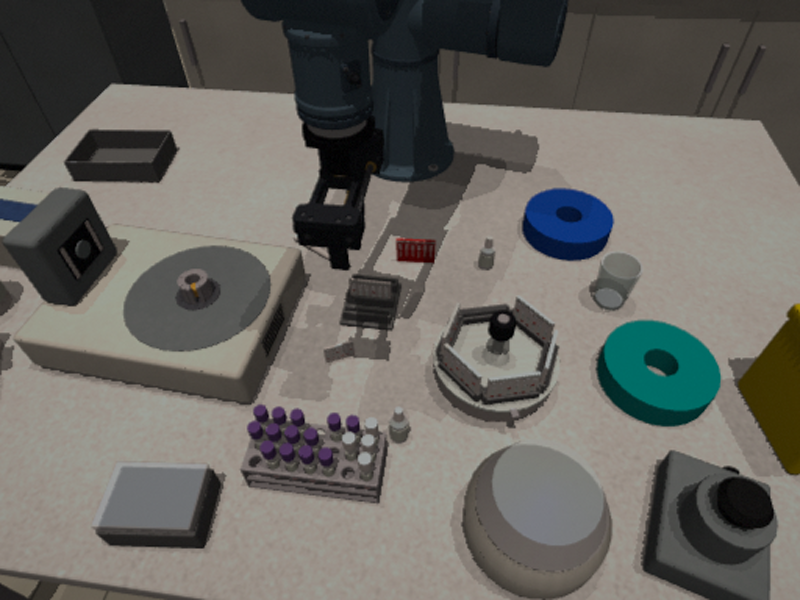

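View pics/d_big.png

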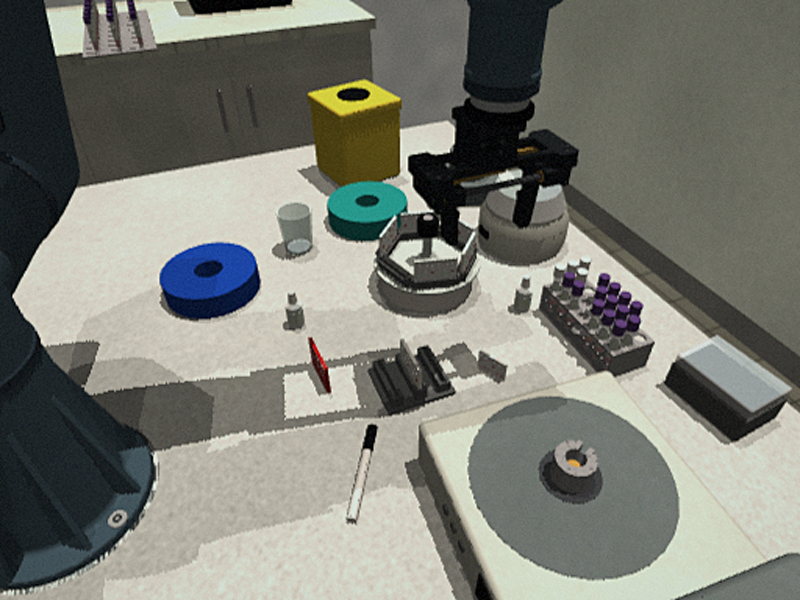

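Scene view (800x600): the target card is white, upright in the rack's middle slot at about (372,290). Look-alikes are the red card at (415,250) and a small card lying at (340,352). The carousel is at (498,360), with the blue (567,222) and turquoise (658,370) rings to be left alone. The hub is at (193,285). In the side view the hub is at (573,465) and the rack at (412,375).

```bash
python3 - <<'E'
import numpy as np
s=np.load('scene.npz')['w'];d=np.load('side.npz')['w']
def at(w,u,v): return np.round(w[int(v*.64),int(u*.64)],3)
for n,w,pts in(('scene',s,dict(cardtop=(372,281),rack=(365,318),red=(415,240),knob=(502,318),plate=(470,370),tab=(514,416),hub=(182,280),hub2=(193,270),reader=(250,340),stand=(490,400),beaker=(620,260),dropA=(487,243),dropB=(399,412),smallcard=(340,352))),
 ('side',d,dict(cardtop=(405,343),rack=(430,350),knob=(428,218),hub=(560,450),hub2=(590,452),keyw=(578,455),marker=(362,470),dropB=(523,285)))):
    for k,p in pts.items(): print(n,k,at(w,*p))
# knob tops: points z>.11 in region
for n,w in(('scene',s),('side',d)):
    p=w.reshape(-1,3); 
    q=p[(abs(p[:,0]-.7)<.25)&(abs(p[:,1]-.1)<.25)&(p[:,2]>.115)&(p[:,2]<.16)]
    print(n,len(q),q.mean(0) if len(q) else 0)
E
```

```text
scene cardtop [0.469 0.002 0.06 ]
scene rack [ 0.516 -0.005  0.018]
scene red [0.352 0.059 0.052]
scene knob [0.592 0.205 0.137]
scene plate [0.658 0.167 0.102]
scene tab [0.691 0.232 0.052]
scene hub [ 0.557 -0.274  0.114]
scene hub2 [ 0.534 -0.265  0.116]
scene reader [ 0.631 -0.149  0.081]
scene stand [0.676 0.199 0.06 ]
scene beaker [0.38  0.407 0.069]
scene dropA [0.352 0.186 0.059]
scene dropB [0.713 0.08  0.068]
scene smallcard [ 0.592 -0.031  0.02 ]
side cardtop [0.474 0.026 0.058]
side rack [0.516 0.028 0.023]
side knob [0.591 0.209 0.135]
side hub [ 0.543 -0.242  0.111]
side hub2 [ 0.571 -0.256  0.112]
side keyw [ 0.565 -0.247  0.096]
side marker [ 0.354 -0.117  0.011]
side dropB [0.704 0.078 0.053]
scene 4311 [0.81382503 0.25308431 0.12689883]
side 470 [0.73558124 0.22908041 0.12401464]
```

```bash
python3 - <<'E'
from h import *
for n,p in(('hub',(.555,-.26,.26)),('car',(.60,.205,.29)),('rack',(.475,0.0,.2))):
    bot.move_pose(p,qd(np.pi/2)); bot.pause(.2)
    im,d,T,i=shot('wrist'); np.savez('w_%s.npz'%n,w=cloud(d,T,i),im=im,d=d,T=T); save('w_'+n,im); o=bot.get_obs();print(n,o['time'],o['eef_pos'])
a=[cv2.imread('pics/w_%s.png'%n) for n in('hub','car','rack')]
c=np.vstack([np.hstack([a[0],a[1]]),np.hstack([a[2],a[2]*0])]);cv2.imwrite('pics/m1.png',cv2.resize(c,(800,600),interpolation=cv2.INTER_AREA))
E
```

```text
hub 1.425 [ 0.55544819 -0.25862588  0.26000336]
car 3.3833 [0.60026219 0.20413905 0.28993018]
rack 4.6417 [0.47566451 0.00059439 0.20034315]
```

View pics/m1.png

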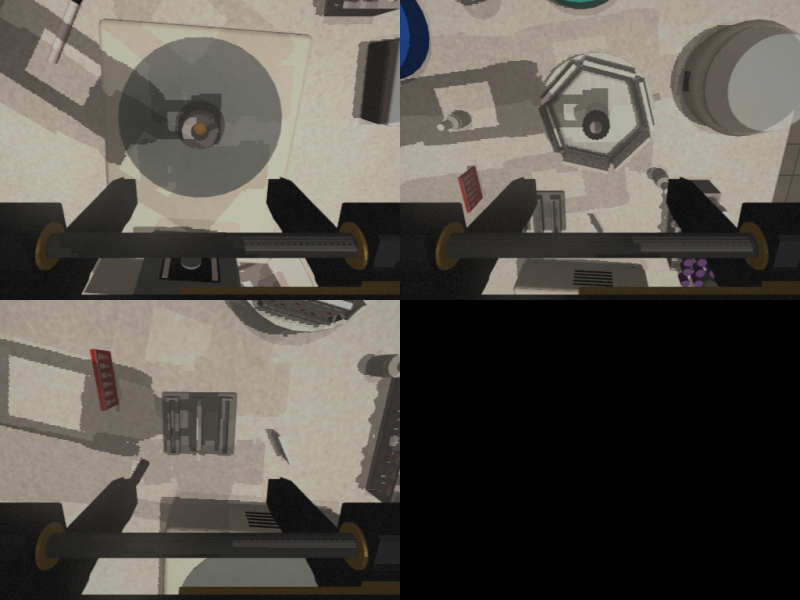

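```bash
cat > fit.py <<'E'
from h import *
def near(w,c,r,z0,z1):
    p=w.reshape(-1,3); m=(np.hypot(p[:,0]-c[0],p[:,1]-c[1])<r)&(p[:,2]>z0)&(p[:,2]<z1); return p[m]
def circ(p):
    A=np.c_[2*p[:,:2],np.ones(len(p))];s=np.linalg.lstsq(A,(p[:,:2]**2).sum(1),rcond=None)[0]; return s[:2],np.sqrt(s[2]+s[0]**2+s[1]**2)
E
python3 - <<'E'
from fit import *
L={n:np.load(f+'.npz')['w'] for n,f in(('scene','scene'),('side','side'),('hub','w_hub'),('car','w_car'),('rack','w_rack'))}
print('CARD')
for n in('scene','side','rack'):
    p=near(L[n],(.472,.0),.06,.045,.08)
    if len(p)<10: print(n,len(p));continue
    t=p[p[:,2]>.055]; c,(w,h),a=cv2.minAreaRect(t[:,:2].astype(np.float32)*1000)
    V=np.linalg.svd(t[:,:2]-t[:,:2].mean(0))[2][0]
    print(n,len(t),'rect',np.round(c,1),round(w,1),round(h,1),round(a,1),'z',np.percentile(t[:,2],[5,50,95]).round(4),'mean',t.mean(0).round(4),'dir',np.degrees(np.arctan2(V[1],V[0])).round(2))
print('KNOB')
for n in('scene','side','car'):
    p=near(L[n],(.598,.205),.03,.125,.15)
    if len(p)>5:
        t=p[p[:,2]>np.percentile(p[:,2],90)-.003]; (c,r)=cv2.minEnclosingCircle(t[:,:2].astype(np.float32)*1000);print(n,len(t),t.mean(0).round(4),np.round(c,1),round(r,1))
print('HUB')
for n in('scene','side','hub'):
    p=near(L[n],(.555,-.26),.035,.108,.122)
    (c,r)=cv2.minEnclosingCircle(p[:,:2].astype(np.float32)*1000); c=np.array(c)/1000
    print(n,len(p),np.round(c,4),r,np.median(p[:,2]).round(4))
    q=near(L[n],c,.020,.108,.122); q=q[np.hypot(*(q[:,:2]-c).T)>.013]
    a=np.degrees(np.arctan2(*(q[:,:2]-c).T[::-1])); print(np.histogram(a,36,(-180,180))[0])
print('CARDS')
p=near(L['car'],(.598,.205),.11,.09,.115)
c0=np.array((.598,.205)); a=np.degrees(np.arctan2(*(p[:,:2]-c0).T[::-1]));print(len(p),np.histogram(a,36,(-180,180))[0],np.median(p[:,2]))
p=near(L['car'],(.598,.205),.12,.045,.055);c,r=cv2.minEnclosingCircle(p[:,:2].astype(np.float32)*1000);print('plate',c,r)
for n,c in(('w_hub',(100+100,128)),('w_car',(250,140))):
    im=cv2.imread('pics/%s.png'%n); 
    u,v=(256,160) if n=='w_hub' else (250,140)
    h=48 if n=='w_hub' else 80
    cv2.imwrite('pics/c_%s.png'%n,cv2.resize(im[max(v-h,0):v+h,u-h:u+h],(400,400),interpolation=cv2.INTER_CUBIC))
cv2.imwrite('pics/m2.png',np.hstack([cv2.imread('pics/c_w_hub.png'),cv2.imread('pics/c_w_car.png')]))
E
```

```text
CARD
scene 80 rect [472.3  -2.5] 68.4 7.3 88.8 z [0.0557 0.0595 0.062 ] mean [ 0.4728 -0.0023  0.0591] dir 88.95
side 71 rect [471.1  -1.9] 70.6 6.4 89.4 z [0.0563 0.058  0.0599] mean [ 0.471  -0.0028  0.058 ] dir -90.94
rack 423 rect [471.3   2. ] 69.4 5.6 89.1 z [0.0593 0.0605 0.0616] mean [0.4713 0.0031 0.0605] dir -90.78
KNOB
scene 140 [0.5934 0.2068 0.1356] [593.1 206.9] 16.6
side 76 [0.5905 0.2062 0.1329] [591.6 207.3] 17.8
car 841 [0.5918 0.2112 0.1358] [591.7 210.7] 16.8
HUB
scene 191 [ 0.5542 -0.2587] 23.47562599182129 0.1143
[4 3 2 2 5 4 2 4 2 1 3 4 1 4 3 3 3 3 3 2 0 1 2 3 4 2 2 2 3 3 2 3 1 3 2 2]
side 404 [ 0.5529 -0.2578] 23.87641143798828 0.1125
[7 6 8 6 6 7 6 8 8 7 9 7 7 3 8 8 4 7 7 1 0 0 7 6 7 5 6 5 7 5 5 8 4 9 4 6]
hub 1197 [ 0.5526 -0.2551] 23.123483657836914 0.1141
[18 21 19 19 20 19 19 21 19 21 19 21 18 20 21 18 21 20 24  8  0  5 21 23
 21 21 25 20 23 21 22 22 20 22 21 24]
CARDS
2279 [ 0  0  0  0 74 99 89 85 86 79 34 82 79 77 79 89 56 49 71 70 69 83 90 34
 76 76 80 91 53 82 89 86 85 86  1  0] 0.10323453051705456
plate (596.2814331054688, 212.80487060546875) 97.94802856445312
```

View pics/m2.png

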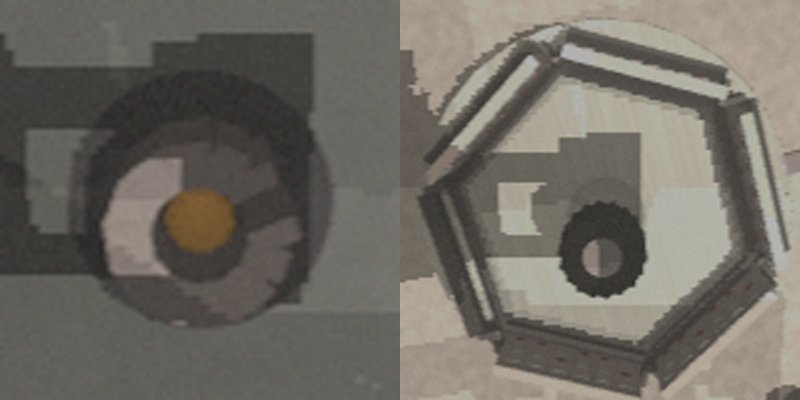

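Crops: the keyway is the notch on the hub's right side at about (290,195), roughly +25°. The carousel's empty pocket is the one on the left, at about (458,265). The other five pockets show white card tops. The card in the rack's middle slot is the one meant: white, larger than the lying one and not red. The wrist camera reads about 4 mm off the fixed ones in y, so I'll flip the wrist to separate the bias.

```bash
python3 - <<'E'
from fit import *
def meas(w,nm):
    p=near(w,(.472,0),.06,.055,.08); c,(a,b),_=cv2.minAreaRect(p[:,:2].astype(np.float32)*1000)
    V=np.linalg.svd(p[:,:2]-p[:,:2].mean(0))[2][0]
    print(nm,np.round(c,1),round(a,1),round(b,1),np.degrees(np.arctan(V[0]/V[1])).round(2),np.median(p[:,2]))
meas(np.load('w_rack.npz')['w'],'yaw90')
bot.move_pose((.475,0,.2),qd(-np.pi/2)); bot.pause(.2)
im,d,T,i=shot('wrist'); w=cloud(d,T,i); np.savez('w_rackf.npz',w=w); meas(w,'yaw-90'); save('w_rackf',im)
print(bot.get_obs()['time'],bot.get_obs()['q'])
# carousel model: card tops and hub keyway from wrist view
w=np.load('w_car.npz')['w']
p=near(w,(.592,.21),.11,.098,.110)[:,:2]
from scipy.optimize import least_squares
def res(x):
    q=p-x[:2]; k=np.arange(-2,3)*np.pi/3+x[2]
    r=np.stack([q@[np.cos(t),np.sin(t)] for t in k],1)-.072
    s=np.abs(np.stack([q@[-np.sin(t),np.cos(t)] for t in k],1))
    e=np.where(s<.036,r,.05); j=np.abs(e).argmin(1); return e[np.arange(len(q)),j]
r=least_squares(res,[.592,.21,np.radians(11)],loss='soft_l1',f_scale=.002)
print('carousel',r.x[:2],np.degrees(r.x[2]),np.median(abs(r.fun)))
w=np.load('w_hub.npz')['w']; q=near(w,(.5526,-.2551),.022,.110,.120)[:,:2]
def hm(x):
    d=q-x[:2]; t=np.arctan2(d[:,1],d[:,0]); return t
c=np.array([.5526,-.2551]); ring=np.hypot(*(q-c).T); 
for lo,hi in((.012,.015),(.015,.018),(.018,.021)):
    m=(ring>lo)&(ring<hi); t=np.sort(np.degrees(np.arctan2(*(q[m]-c).T[::-1]))); g=np.diff(t); j=g.argmax(); print('gap',t[j],t[j+1],(t[j]+t[j+1])/2)
E
```

```text
yaw90 [471.3   2. ] 69.4 5.6 0.78 0.06049837567920979
yaw-90 [472.1   1.5] 70.1 5.5 0.77 0.06063064573196886
7.5417 [-2.50623039e-01 -6.45026275e-03  1.89100709e+00 -1.44445901e-05
  1.25708315e+00  2.89090019e+00]
carousel [0.59157661 0.21096227] 15.931014069036916 0.0016031194932691548
gap 9.318068382250615 41.81886959645513 25.568468989352873
gap 10.584627084568393 38.42517359433489 24.504900339451645
gap 12.891250418287306 36.36707702789286 24.629163723090084
```

```bash
python3 - <<'E'
from fit import *
c=(.4717,.0018); y=np.radians(89.2)
bot.move_pose((*c,.10),qd(y)); effector.set_gripper(.04,15)
bot.move_straight((*c,.036),v=.08)
effector.set_gripper(0,15); o=bot.get_obs();print(o['width'],o['grip_force'],o['wrist_force'],o['eef_pos'])
bot.move_straight((*c,.19),v=.15); 
a=np.radians(15.9); C=np.array([.5919,.2107]); P=C-.072*np.array([np.cos(a),np.sin(a)]); print('pocket',P)
bot.move_pose((*P,.185),qd(a+np.pi/2)); bot.pause(.3)
im,d,T,i=shot('wrist'); np.savez('w_pre.npz',w=cloud(d,T,i),im=im,d=d,T=T); save('w_pre',im)
o=bot.get_obs();print(o['time'],o['width'],o['eef_pos'])
cv2.imwrite('pics/m3.png',cv2.resize(im[40:300,100:420,::-1],(800,650))[:600])
E
```

```text
0.005131504803297481 15.000061778118834 [-0.36296466 -0.46923062  1.80823102] [0.47177437 0.00178276 0.0360876 ]
pocket [0.52265463 0.19097494]
14.9 0.004845044872627409 [0.52284467 0.18997199 0.18520593]
```

View pics/m3.png

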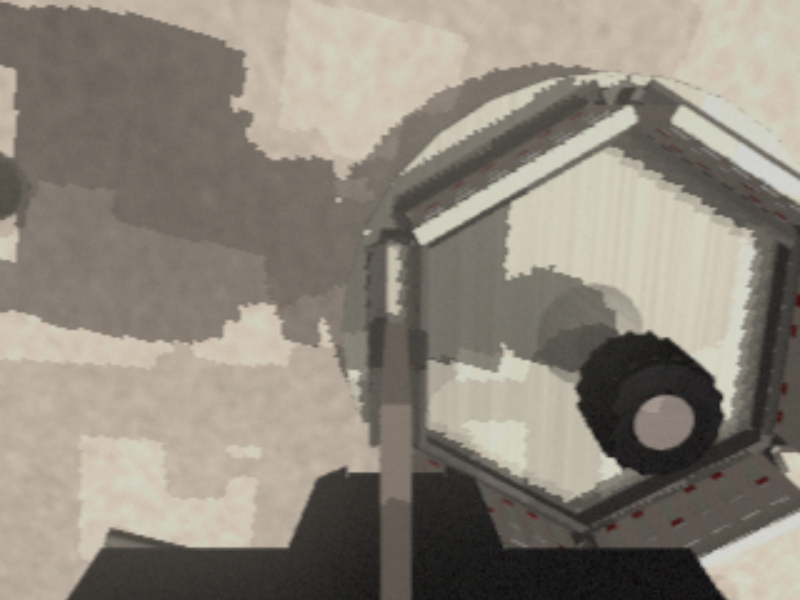

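The held card, at (396,450), lines up with the empty pocket's slot at (396,270) and looks parallel. I'll quantify that in tool coordinates.

```bash
python3 - <<'E'
from fit import *
z=np.load('w_pre.npz'); w=z['w']; o=bot.get_obs(); Rm=rq(o['ee_rot']).as_matrix(); t=(w.reshape(-1,3)-o['eef_pos'])@Rm
W=w.reshape(-1,3)
# held card: tool z<.02 points near y=0
m=(abs(t[:,1])<.012)&(t[:,2]>-.005)&(t[:,2]<.035)&(abs(t[:,0])<.05); print('card',m.sum(),t[m].min(0),t[m].max(0))
e=t[m&(t[:,0]>.03)]; print('card +x edge x pct',np.percentile(t[m][:,0],[98,100]), 'y med',np.median(e[:,1]), np.percentile(e[:,1],[2,98]))
# pocket wall tops
m=(abs(t[:,1])<.025)&(W[:,2]>.064)&(W[:,2]<.075)&(abs(t[:,0])<.06); q=t[m]
print('walls',len(q)); 
for x0 in np.arange(0,.05,.01):
    s=q[(q[:,0]>=x0)&(q[:,0]<x0+.01)]; print(round(x0,3),len(s),np.histogram(s[:,1]*1000,np.arange(-16,17,2))[0])
print('end',np.percentile(q[:,0],[0,100]))
# carousel refit incl. knob
from scipy.optimize import least_squares
p=near(w,(.592,.21),.12,.098,.110)[:,:2]
p=p[np.hypot(*(p-[.522,.19]).T)>.045]
def res(x):
    q=p-x[:2]; k=np.arange(-2,3)*np.pi/3+x[2]
    r=np.stack([q@[np.cos(t),np.sin(t)] for t in k],1)-.072
    s=np.abs(np.stack([q@[-np.sin(t),np.cos(t)] for t in k],1))
    e=np.where(s<.036,r,.05); j=np.abs(e).argmin(1); return e[np.arange(len(q)),j]
r=least_squares(res,[.592,.21,np.radians(15)],loss='soft_l1',f_scale=.002)
print('carousel',len(p),r.x[:2],np.degrees(r.x[2]),np.median(abs(r.fun)))
k=near(w,(.592,.21),.03,.131,.142); print('knob',len(k),cv2.minEnclosingCircle(k[:,:2].astype(np.float32)*1000),np.median(k[:,2]))
f=near(w,(.523,.190),.06,.046,.056); f=(np.c_[f]-o['eef_pos'])@Rm; f=f[abs(f[:,1])<.008]; print('floor',len(f),f.min(0) if len(f) else 0,f.max(0) if len(f) else 0)
E
```

```text
card 332 [ 0.00843557 -0.01168113 -0.00493665] [0.03513645 0.01194653 0.02750632]
card +x edge x pct [0.03494342 0.03513645] y med -0.0008521170979351753 [-0.00304703  0.00173424]
walls 1589
0.0 153 [ 0  0  1 31 21 15  0  0  0  0 31 21 22 11  0  0]
0.01 165 [ 0  0  1 33 22 20  0  0  0  0 33 23 22 11  0  0]
0.02 186 [ 0  0 12 30 28 23  0  0  0  0 34 23 27  9  0  0]
0.03 191 [ 0  0  9 20 29 22  5  6  4  9 27 22 26  6  4  2]
0.04 122 [ 0  0  0  0  0  3  3 14 21 28  9  5  0  0  2  6]
end [-0.04823507  0.05990203]
carousel 3185 [0.59066819 0.21023254] 16.15242236109215 0.0015886342446408686
knob 1916 ((591.9723510742188, 210.69866943359375), 18.433677673339844) 0.13555239708710876
floor 466 [ 0.00131908 -0.0075135   0.12930391] [0.05930586 0.00765334 0.1378604 ]
```

```bash
cat >> fit.py <<'E'
def st(s=''):
    o=bot.get_obs(); print(s,'t',round(o['time'],2),'p',o['eef_pos'].round(4),'F',o['wrist_force'].round(1),'M',o['wrist_torque'].round(2),'w',round(o['width'],4)); return o
E
python3 - <<'E'
from fit import *
o=st(); P=np.array([.5230,.1905]); e=P-o['eef_pos'][:2]; 
cmd=np.array([.52265,.19097])+e; 
bot.move_straight((*cmd,.120),v=.15); o=st('a'); cmd=cmd+np.clip(P-o['eef_pos'][:2],-.001,.001)
print(bot.move_straight((*cmd,.085),v=.06,until_force=8)); st('b')
print(bot.move_straight((*cmd,.0765),v=.02,until_force=5)); st('c')
E
```

```text
t 14.9 p [0.5228 0.19   0.1852] F [-0.2 -0.  -0.7] M [ 0.01  0.   -0.03] w 0.0048
a t 15.48 p [0.5231 0.1915 0.1204] F [ 0.9 -0.2  0. ] M [ 0.06 -0.05  0.01] w 0.0045
False
b t 16.22 p [0.5225 0.1905 0.0848] F [-0.2 -1.1  0.3] M [ 0.07 -0.05  0.01] w 0.0045
True
c t 16.59 p [0.5231 0.1906 0.0787] F [0.6 0.7 3.6] M [-0.02 -0.18  0.01] w 0.0049
```

```bash
python3 - <<'E'
from fit import *
effector.set_gripper(.02); o=bot.get_obs()
bot.move_straight((.523,.1905,.16),v=.15); st('up')
bot.move_pose((.592,.2107,.235),qd(np.radians(100))); bot.pause(.3)
im,d,T,i=shot('wrist'); w=cloud(d,T,i); np.savez('w_chk.npz',w=w,im=im,T=T); save('w_chk',im)
c0=np.array([.592,.2107]); st('look')
p=near(w,c0,.11,.09,.125); r=np.hypot(*(p[:,:2]-c0).T); p=p[r>.055]; a=np.degrees(np.arctan2(*(p[:,:2]-c0).T[::-1]))
for k in range(6):
    dd=(a-(16+60*k)+180)%360-180; s=p[abs(dd)<20]
    if len(s): t=np.radians(16+60*k); print(16+60*k,len(s),'z',np.percentile(s[:,2],[10,50,95]).round(4),'r',((s[:,:2]-c0)@[np.cos(t),np.sin(t)]).mean().round(4))
k=near(w,c0,.03,.131,.142); print('knob',len(k),cv2.minEnclosingCircle(k[:,:2].astype(np.float32)*1000),np.median(k[:,2]))
cv2.imwrite('pics/m4.png',cv2.resize(im[0:270,100:420,::-1],(700,590)))
from scipy.optimize import least_squares
p=p[p[:,2]>.098][:,:2]
def res(x):
    q=p-x[:2]; k=np.arange(-2,4)*np.pi/3+x[2]
    r=np.stack([q@[np.cos(t),np.sin(t)] for t in k],1)-.072
    s=np.abs(np.stack([q@[-np.sin(t),np.cos(t)] for t in k],1))
    e=np.where(s<.036,r,.05); j=np.abs(e).argmin(1); return e[np.arange(len(q)),j]
r=least_squares(res,[.592,.21,np.radians(15)],loss='soft_l1',f_scale=.002)
print('carousel',len(p),r.x[:2],np.degrees(r.x[2]),np.median(abs(r.fun)))
E
```

```text
up t 17.71 p [0.5225 0.1904 0.1593] F [ 0.3 -0.7  0. ] M [-0.02 -0.05  0.04] w 0.0199
look t 18.56 p [0.5912 0.2105 0.2341] F [ 0.2 -0.5  0.6] M [-0.01  0.01 -0.01] w 0.0201
16 489 z [0.0938 0.1031 0.1045] r 0.0709
76 409 z [0.1027 0.1036 0.1048] r 0.0718
136 402 z [0.1026 0.1036 0.1046] r 0.0719
196 503 z [0.0935 0.1031 0.1045] r 0.0714
256 273 z [0.0918 0.1009 0.1043] r 0.0706
316 289 z [0.0924 0.1015 0.1044] r 0.0705
knob 1290 ((591.7921752929688, 210.62062072753906), 18.018638610839844) 0.13555524205088415
carousel 2696 [0.5916737  0.21089235] 16.058820821794452 0.0016214910888510958
```

View pics/m4.png

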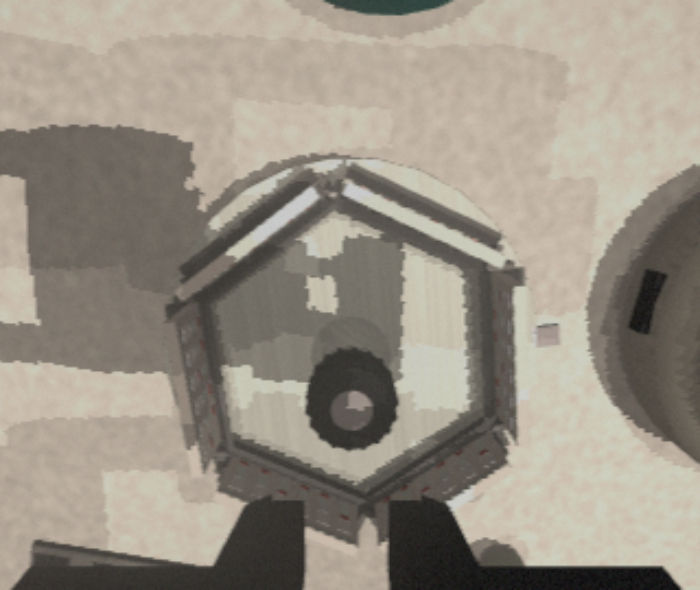

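The card is seated: its top is at the same 103 mm as the others, at (195,390), and all six pockets are full. The tab is at (548,335). I'll take one more hub look with the wrist flipped, then grip the knob.

```bash
python3 - <<'E'
from fit import *
def hub(w,n):
    p=near(w,(.5526,-.2553),.03,.111,.118)
    # inner+outer: ring centre by outer hull circle fit
    h=cv2.convexHull(p[:,:2].astype(np.float32)*1000)[:,0]/1000; c,r=circ(h); print(n,c.round(4),r.round(4),cv2.minEnclosingCircle(h*1000))
    q=p[:,:2]-c; rr=np.hypot(*q.T)
    for lo,hi in((.013,.016),(.016,.02)):
        t=np.sort(np.degrees(np.arctan2(*q[(rr>lo)&(rr<hi)].T[::-1]))); g=np.diff(t); j=g.argmax(); print(' gap',t[j].round(1),t[j+1].round(1),((t[j]+t[j+1])/2).round(2))
hub(np.load('w_hub.npz')['w'],'old')
bot.move_pose((.553,-.2554,.23),qd(np.radians(-70))); bot.pause(.4)
P=np.array([bot.get_obs()['eef_pos'] for _ in range(10)]); print(P.mean(0),P.std(0))
for k in range(2):
    im,d,T,i=shot('wrist'); 
    T=T.copy(); T[:3,3]+=np.array([.553,-.2554,.23])-bot.get_obs()['eef_pos']*1 if False else 0
    hub(cloud(d,T,i),'new'); st()
save('w_hub2',im)
E
```

```text
old [ 0.5522 -0.2553] 0.0224 ((552.465576171875, -255.1781005859375), 23.033592224121094)
 gap 9.7 39.9 24.8
 gap 12.8 36.4 24.6
[ 0.55312981 -0.25516397  0.23003213] [1.11022302e-16 5.55111512e-17 0.00000000e+00]
new [ 0.5531 -0.2555] 0.0224 ((553.3168334960938, -255.35279846191406), 23.10541534423828)
 gap 7.2 39.2 23.18
 gap 10.0 36.5 23.28
 t 20.9 p [ 0.5531 -0.2552  0.23  ] F [ 0.  -0.6 -0.7] M [0.16 0.06 0.06] w 0.02
new [ 0.553  -0.2554] 0.0224 ((553.1298217773438, -255.1032257080078), 23.163536071777344)
 gap 7.5 38.4 22.98
 gap 12.4 36.4 24.37
 t 20.95 p [ 0.5531 -0.2553  0.23  ] F [-0.1 -0.3  0.5] M [0.14 0.05 0.03] w 0.0199
```

```bash
python3 - <<'E'
from fit import *
K=(.5917,.2108)
bot.move_pose((*K,.19),qd(np.radians(100))); effector.set_gripper(.06,45)
bot.move_straight((*K,.101),v=.12); st('at')
effector.set_gripper(0.0,45); bot.pause(.1); st('grip')
bot.move_straight((*K,.125),v=.08); st('l1')
bot.move_straight((*K,.24),v=.15); st('lift')
H=(.5528,-.2553)
bot.move_pose((*H,.24),qd(np.radians(100))); bot.pause(.3); st('over')
im,d,T,i=shot('wrist'); w=cloud(d,T,i); np.savez('w_held.npz',w=w,im=im,T=T); save('w_held',im)
im2,d2,T2,i2=shot('side'); save('s_held',im2); np.savez('s_held.npz',w=cloud(d2,T2,i2))
k=near(w,H,.03,.255,.30); print('knob',len(k),cv2.minEnclosingCircle(k[:,:2].astype(np.float32)*1000) if len(k) else 0)
p=near(w,H,.11,.235,.25); r=np.hypot(*(p[:,:2]-H).T); p=p[r>.055]
from scipy.optimize import least_squares
q0=p[:,:2]
def res(x):
    q=q0-x[:2]; k=np.arange(-2,4)*np.pi/3+x[2]
    r=np.stack([q@[np.cos(t),np.sin(t)] for t in k],1)-.072
    s=np.abs(np.stack([q@[-np.sin(t),np.cos(t)] for t in k],1))
    e=np.where(s<.036,r,.05); j=np.abs(e).argmin(1); return e[np.arange(len(q)),j]
r=least_squares(res,[*H,np.radians(16)],loss='soft_l1',f_scale=.002)
print('carousel',len(p),r.x[:2],np.degrees(r.x[2]),np.median(abs(r.fun)))
A=np.c_[p[:,:2]-H,np.ones(len(p))]; print('tilt',np.linalg.lstsq(A,p[:,2],rcond=None)[0])
cv2.imwrite('pics/m5.png',np.hstack([cv2.resize(im[...,::-1],(400,300)),cv2.resize(im2[...,::-1],(400,300))]))
E
```

```text
at t 24.47 p [0.5923 0.2109 0.1018] F [0.5 0.4 0.1] M [-0.04 -0.03 -0.04] w 0.0601
grip t 25.09 p [0.5921 0.2109 0.1015] F [-0.2 -0.6  3.1] M [ 0.01 -0.06 -0.03] w 0.0329
l1 t 25.54 p [0.5919 0.2108 0.1255] F [-0.   0.7 -3.5] M [-0.    0.04  0.01] w 0.0326
lift t 26.46 p [0.5909 0.2107 0.2386] F [-0.4  0.1 -3.8] M [ 0.03 -0.02 -0.02] w 0.0329
over t 28.47 p [ 0.5531 -0.2547  0.24  ] F [ 0.5 -0.3 -3.8] M [ 0.05 -0.   -0.03] w 0.0328
knob 8250 ((551.8601684570312, -250.0758514404297), 28.328651428222656)
carousel 7966 [ 0.55302908 -0.25441743] 15.928566909286268 0.001790098000947711
tilt [-0.00403017  0.01287086  0.24093897]
```

View pics/m5.png

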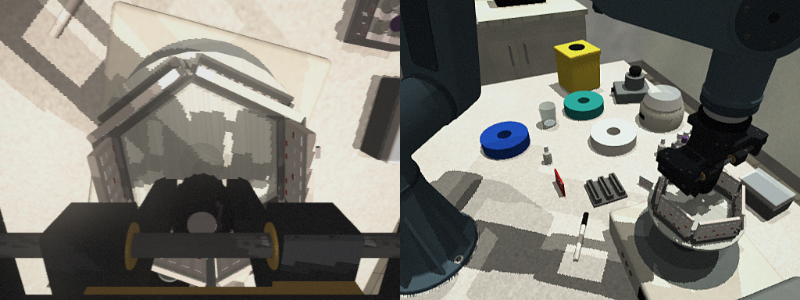

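The held carousel is level, over the hub, with its tab at about (317,152) and the key at about 16°. The bystanders are undisturbed. Lowering now.

```bash
python3 - <<'E'
from fit import *
H=(.5528,-.2556)
bot.move_straight((*H,.206),v=.12); st('pre')
print(bot.move_straight((*H,.186),v=.03,until_force=5)); o=st('contact')
E
```

```text
pre t 29.0 p [ 0.5525 -0.2554  0.2056] F [ 1.3  0.4 -3.9] M [ 0.04 -0.02  0.02] w 0.0329
True
contact t 29.57 p [ 0.5527 -0.2555  0.1886] F [-0.7  0.2  4.5] M [-0.   -0.13 -0.02] w 0.033
```

The nose is in the bore and the key rests on the hub at TCP z 0.1886. Now I'll turn it, probing downward as I go.

```bash
python3 - <<'E'
from fit import *
H=(.5528,-.2556)
for yaw in (105,107,108.5,110,112,114):
    bot.move_straight((*H,.1880),qd(np.radians(yaw)),v=.02)
    s=bot.move_straight((*H,.1835),v=.02,until_force=8); o=st(yaw)
    if o['eef_pos'][2]<.1855 : break
E
```

```text
105 t 30.19 p [ 0.5528 -0.2557  0.1836] F [-0.6 -0.2  1.4] M [-0.    0.28  0.01] w 0.0329
```

```bash
python3 - <<'E'
from fit import *
H=(.5528,-.2556)
effector.set_gripper(0,60)
bot.move_straight((*H,.1830),qd(np.radians(107.5)),v=.02); st('turn')
print(bot.move_straight((*H,.175),v=.04,until_force=20)); st('mid')
print(bot.move_straight((*H,.165),v=.02,until_force=22)); st('home'); bot.pause(.4); st('rest')
E
```

```text
turn t 30.66 p [ 0.5529 -0.2556  0.1831] F [0.3 0.2 2.1] M [0.05 0.22 0.01] w 0.0327
False
mid t 31.01 p [ 0.553  -0.2558  0.1751] F [-1.9  0.7  6.1] M [-0.04  0.34 -0.02] w 0.0324
True
home t 31.41 p [ 0.5534 -0.2565  0.1711] F [-2.6 -0.4  8. ] M [0.04 0.53 0.03] w 0.0324
rest t 31.81 p [ 0.5534 -0.2566  0.1711] F [-2.4 -0.   7.4] M [ 0.08  0.5  -0.01] w 0.0321
```

```bash
python3 - <<'E'
from fit import *
H=(.5528,-.2556)
for z in (.1695,.168,.1665):
    s=bot.move_straight((*H,z),v=.01,until_force=30); print(s); st(z); bot.pause(.2); o=st('rest')
    if o['wrist_force'][2]>18: break
for n in('side','scene'):
    im,d,T,i=shot(n); w=cloud(d,T,i); np.savez(n+'_end.npz',w=w,im=im); save(n+'_end',im)
    p=near(w,H,.11,.155,.185); r=np.hypot(*(p[:,:2]-H).T); p=p[(r>.06)]; print(n,len(p),np.percentile(p[:,2],[50,80,90,95]).round(4))
E
```

```text
False
0.1695 t 32.08 p [ 0.5533 -0.2561  0.1706] F [-1.9  0.1  9.8] M [0.02 0.55 0.  ] w 0.0326
rest t 32.27 p [ 0.5533 -0.2561  0.1706] F [-2.3  0.1  9.1] M [0.01 0.54 0.02] w 0.0327
False
0.168 t 32.58 p [ 0.5535 -0.2563  0.1706] F [-5.1  1.8 16.9] M [ 0.21  1.07 -0.08] w 0.0323
rest t 32.77 p [ 0.5534 -0.2563  0.1706] F [-5.6  1.7 17. ] M [ 0.23  1.09 -0.03] w 0.0327
False
0.1665 t 33.08 p [ 0.5537 -0.2565  0.1705] F [-9.4  3.7 25.2] M [ 0.49  1.63 -0.07] w 0.0326
rest t 33.27 p [ 0.5536 -0.2565  0.1705] F [-8.2  3.5 23.5] M [ 0.48  1.56 -0.03] w 0.0321
side 1476 [0.1681 0.1708 0.1716 0.1721]
scene 796 [0.1675 0.1727 0.1736 0.174 ]
```

```bash
python3 - <<'E'
from fit import *
H=np.array((.5532,-.256))
o=st(); print('tool z',rq(o['ee_rot']).as_matrix()[:,2].round(4))
im,d,T,i=shot('wrist'); w=cloud(d,T,i); save('w_end',im)
for c0,w,zz in ((H,w,.172),(np.array((.5917,.2108)),np.load('w_chk.npz')['w'],.103),(np.array((.5530,-.2546)),np.load('w_held.npz')['w'],.2405)):
    p=near(w,c0,.11,zz-.004,zz+.006); r=np.hypot(*(p[:,:2]-c0).T); p=p[r>.055]
    for _ in range(4):
        A=np.c_[p[:,:2]-c0,np.ones(len(p))]; s=np.linalg.lstsq(A,p[:,2],rcond=None)[0]; e=p[:,2]-A@s; p=p[abs(e)<.0015]
    print(len(p),s.round(4))
cv2.imwrite('pics/m6.png',np.hstack([cv2.resize(im[...,::-1],(400,400)),cv2.resize(cv2.imread('pics/side_end.png')[170:370,290:490],(400,400),interpolation=cv2.INTER_CUBIC)]))
E
```

```text
t 33.38 p [ 0.5536 -0.2565  0.1705] F [-7.7  2.7 22.9] M [ 0.44  1.56 -0.07] w 0.0324
tool z [ 0.0033 -0.0045 -1.    ]
6393 [-0.0102  0.0135  0.1724]
2295 [-0.0006  0.0025  0.1034]
6155 [-0.0016  0.0044  0.2417]
```

View pics/m6.png

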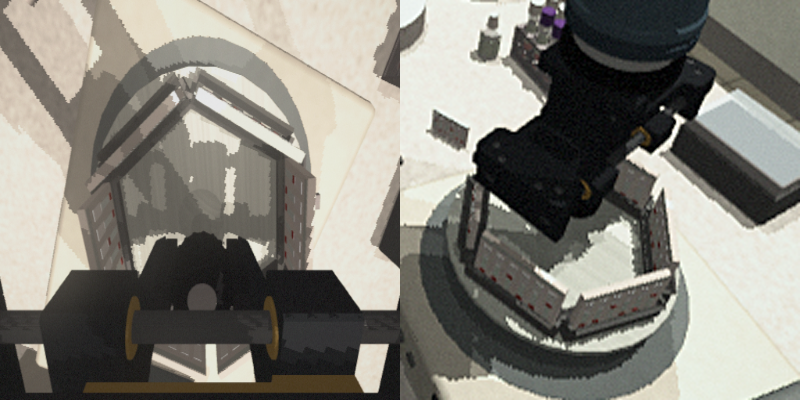

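It's seated: card tops are at 172 mm, as expected for home, and the stop is hard. The knob leans about 0.7° toward (+x,-y), so I'll relieve the side load and keep pressing.

```bash
python3 - <<'E'
from fit import *
for c in ((.5522,-.2550),(.5516,-.2544)):
    bot.move_straight((*c,.1665),v=.01); bot.pause(.2); o=st(c); print(rq(o['ee_rot']).as_matrix()[:,2].round(4))
    im,d,T,i=shot('wrist'); w=cloud(d,T,i); c0=np.array((.553,-.2555))
    p=near(w,c0,.11,.168,.178); r=np.hypot(*(p[:,:2]-c0).T); p=p[r>.055]
    for _ in range(4):
        A=np.c_[p[:,:2]-c0,np.ones(len(p))]; s=np.linalg.lstsq(A,p[:,2],rcond=None)[0]; e=p[:,2]-A@s; p=p[abs(e)<.0015]
    print(len(p),s.round(4))
E
```

```text
(0.5522, -0.255) t 33.88 p [ 0.5534 -0.2563  0.1705] F [-6.2  2.9 21.8] M [ 0.22  1.27 -0.01] w 0.0326
[ 0.0043 -0.0052 -1.    ]
6383 [-0.0075  0.0109  0.1724]
(0.5516, -0.2544) t 34.38 p [ 0.5532 -0.256   0.1704] F [-4.4  0.5 20.1] M [ 0.03  0.99 -0.04] w 0.0329
[ 0.0052 -0.0058 -1.    ]
6332 [-0.0047  0.0076  0.1723]
```

```bash
python3 - <<'E'
from fit import *
for c in ((.5508,-.2537),(.5502,-.2533)):
    bot.move_straight((*c,.1662),v=.01); bot.pause(.2); o=st(c)
    im,d,T,i=shot('wrist'); w=cloud(d,T,i); c0=np.array((.553,-.2555))
    p=near(w,c0,.11,.168,.178); r=np.hypot(*(p[:,:2]-c0).T); p=p[r>.055]
    for _ in range(4):
        A=np.c_[p[:,:2]-c0,np.ones(len(p))]; s=np.linalg.lstsq(A,p[:,2],rcond=None)[0]; e=p[:,2]-A@s; p=p[abs(e)<.0015]
    print(len(p),s.round(4))
bot.pause(.5); st('final')
E
```

```text
(0.5508, -0.2537) t 34.88 p [ 0.553  -0.2557  0.1704] F [-2.5 -0.7 19. ] M [-0.15  0.59 -0.  ] w 0.0326
6351 [-0.0012  0.0034  0.1723]
(0.5502, -0.2533) t 35.38 p [ 0.5528 -0.2555  0.1704] F [-0.7 -0.8 18.8] M [-0.31  0.32 -0.  ] w 0.0325
6277 [0.0004 0.0024 0.1723]
final t 35.93 p [ 0.5528 -0.2555  0.1704] F [-0.7 -1.9 18.7] M [-0.27  0.28 -0.  ] w 0.0328
```

Upright, home and pressed with about 19 N, well above the 8 N needed. Handing in.

```bash
python3 -c "
from workcell import bot
print(bot.hand_in())"
```

```text
the job is handed in; nothing more can be done
None
```

The gel card stands on the floor of the formerly empty pocket, and the carousel is keyed and fully home on the reader's hub, still gripped by the knob and pressed down with about 19 N; handed in at about 36 s, verdict not shown.

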